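# Hang the airflow monitor on its keyhole stud

### The arm

A 7-joint arm with a two-finger parallel gripper is mounted at the origin on a cart in front of the work surface, level with it; the furniture and walls round the work are solid. World frame = base frame: x ahead of the robot, y to its left, z up, the work surface at z = 0. Lengths are in m, angles in rad, forces in N, time in s.
With the tool pointing down it reaches from about 0.425 to 0.925 m from the base axis. Payload 6.8 kg.
Tool frame: the origin (TCP) lies midway between the tips of the shut fingers; the grasp point (between the pads) lies 19 mm behind it; z points along the fingers, y is the direction in which the jaws open and shut (so a half turn about z gives the same grasp; the last joint's range is limited). The gripper opens to 85 mm and grips with 20 to 120 N. Pads are 22 mm wide; open, the fingers measure 114 mm over their backs; the gripper's body (76 mm by 85 mm) begins 54 mm behind the grasp point. The pads swing forward as they close: fully open they stand 13 mm farther back than shut.
Start: joints at [-1.218, 0.477, 0.022, 1.555, -0.011, 1.109, -0.083], TCP at [0.3, 0.605, 0.231] pointing down, gripper open.
Joint ranges: [-2.96, 2.96], [-0.34, 2.1], [-1.41, 1.46], [0.24, 2.44], [-1.37, 4.51], [0.17, 1.92], [-2.96, 2.96]. Speed limits (rad/s): [2.39, 2.39, 3.14, 3.14, 3.14, 3.14, 3.14].

### API

Orientations are given as a unit quaternion [w, x, y, z].
In Python, from station import readout, eyes, ticket gives the robot as it stands. The module is installed in compiled form; this text tells all that it offers.
- The arm moves only by the shell command python3 -m crank 'ROWS' [FORCE]. ROWS is JSON, a list of rows, each an object of numbers: "jaw": the opening in per cent of the stroke, from 0 (shut) to 100 (fully open); "x", "y", "z": the shift along the tool's x, y, z in mm; "ax", "ay", "az": the turn, a rotation vector about the tool's x, y, z in degrees. In form: [{"jaw": .., "x": .., "y": .., "z": .., "ax": .., "ay": .., "az": ..}, ...]. A call has 1 to 12 rows; each row shifts and turns the commanded pose from where the row before left it, along the tool's axes as they then stand; what a row does not reach is not made up. A row lasts 1/8 s, in which the tool goes at most 62.5 mm and 10.7 degrees, less where a joint would pass 70% of its speed; a pose out of reach is approached as far as the arm can. A call with a gripper value outside its range is refused whole. The fingers move at their own pace and stop on an object; FORCE is the grip in N (left out, the last holds). Time passes only in rows, so rows that do not move let the fingers close. It gives the time, the measured TCP pose, the force and the opening at its end, in the units of the state.
- readout.get_obs(): the state, without advancing time (a new reading comes with each control period).
- eyes.read_camera(name): name is "scene" or "side" or "wrist"; returns (picture, depth): 384x512x3 uint8, red, green, blue; 384x512 float32, m along the optical axis (not along the pixel's ray), 0 where there is no reading.
- eyes.calibration(name): a dict with "fx", "fy", "cx", "cy" (pixels), "R" (3x3) and "t" (3): a world point X has camera coordinates R X + t. Camera axes: x right, y down, z forward; pixel columns grow to the right and rows downward; lengths in m; the calibration is good to about 2 mm. A picture is of the moment at which its call begins: read the wrist's pose just before it. calibration takes no time and is no camera call; for the wrist camera it gives the pose at the moment of the call.
- ticket.hand_in(): hands the job in, once; it reports no verdict.
The state is a dict: "t": time; "q": joint angles; "joint_vel": joint speeds; "joint_torque": joint torques, N m; "eef_pos": TCP position; "tool_rot": TCP orientation; "contact_force": force on the tool from outside, world axes, zero at the start; "torque": the same for the moment, N m; "gripper_width": opening from 0.0 (shut) to 1.0 (fully open).
Only numpy, scipy, OpenCV 4.12 (cv2) and the standard library are available. Lean on these libraries where they do the work, as an engineer would, in place of code of your own. Each camera call takes 0.05 s, during which the arm holds its last target. There are 200 camera calls.

### The job

Pick up the airflow monitor by its blue grip block and hang it on the grey upright mount: slip the keyhole in its back plate over the headed stud, then, with the back against the panel, slide it straight down until the stud is fully home at the top of the slot, and only then let go. The stud may stand anywhere along its sideways adjusting slot, so feel for it, touching slowly and gently (never more than 25 N between monitor and mount). Leave the bottles and vials beside it standing where they are.

Things in the scene. Friction and masses are not known exactly. Their poses are not given: they have to be found in the camera images.
- monitor: Airflow monitor, about 0.3 kg, standing upright. Origin: middle of underside; x points to its back, z up (mm below). White housing with dark display in front: x -19..16, y -42..42, z 0..55. Aluminium back plate 5 thick (rear face x = 21), y -50..50, z 0..128, pierced by a keyhole above the housing, open to the front. Blue grip block at the top front (see monitor_grip).
- monitor_grip (a point): Centre of the blue grip block (monitor x -4, y 0, z 117 mm), which is 26 mm wide in y, x -22..16, z 102..132. Grip it across y from above: fingers up to 22 mm wide, centred here, clear the plate; their tips may reach down to z 97.
- monitor_hole (a point): Middle of the keyhole's entry hole on the plate's rear face (monitor x 21, y 0, z 71 mm). The hole is 17 mm wide, from z 62.5; from z 76 its sides slant inward to the slot above, 7 mm wide, z 83.5 to 93.5. Axes as the monitor's.
- monitor_seat (a point): Point on the plate's rear face where the stud's axis lies when fully home at the top of the slot (monitor x 21, y 0, z 91 mm). Axes as the monitor's.
- mount: Grey steel mount fixed to the bench: upright panel 150 mm wide, 184 high, 8 thick, on a foot 90 deep behind it. Origin: on the bench under the middle of the panel's front face, which is x = 0; x points into the panel, y along it, z up. The monitor faces it when their axes are parallel. Monitor origin with the hole over the stud: z = 60 mm; fully home: z = 40 mm.
- mount_mark (a point): Middle of the sideways adjusting slot on the panel's face (mount x 0, y 0, z 131 mm). The one stud is clamped firmly at this height somewhere between y -24 and +24 mm (not reported). Shank 5 mm thick, 7 long; then a brass head 12 wide, 4 thick: a plate blocked by the head stops 11 mm before the face; once through, it can touch the face and has 2 mm of play.
- amber_vial: Bystander: small amber glass vial with a grey-white cap, 36 mm wide, 75 mm tall, standing beside the hood's side wall. Origin: middle of its underside, z up.
- blue_vial: Bystander: small white vial with a blue cap, 30 mm wide, 58 mm tall, standing beside the hood's side wall. Origin: middle of its underside, z up.
- amber_bottle: Bystander: amber glass bottle, 67 mm wide, 153 mm tall, standing beside the hood's side wall. Origin: middle of its underside, z up.
- white_tube: Bystander: slim white bottle, 33 mm wide, 94 mm tall, standing beside the hood's side wall. Origin: middle of its underside, z up.

How it is judged:
By the outcome, as a careful person would: the job done as asked, in the order asked, and still so for the second after the job is handed in, with the robot touching nothing.
It also fails if it takes over 67 s, if anything falls off the work surface, if the arm or the gripper's body presses on something with over 40 N, if the wrist force passes 120 N, or if a joint passes its speed limit or range.

## Working session

There is one attempt and no reset: what is moved stays moved. The work goes in short steps, Python scripts to look and compute and a shell command to move; the robot and the scene stay as the last step left them, time stands still between calls to the robot, and variables do not carry over. Pictures are saved under pics/ and viewed, about 8 in all and at most 12, crops included, and the job is handed in when it is done.

```bash
mkdir -p pics; python3 - <<'E'
from station import readout, eyes
import cv2,numpy as np
print(readout.get_obs())
ims=[]
for n in("scene","side"):
    p,d=eyes.read_camera(n);c=eyes.calibration(n);print(n,c)
    np.savez(f"{n}0.npz",p=p,d=d,**c)
    cv2.imwrite(f"pics/{n}0.png",p[:,:,::-1])
E
```

```text
{'t': 0.0, 'q': array([-1.21813579,  0.47778449,  0.02235233,  1.55644824, -0.01150641,
        1.1093281 , -0.08309597]), 'joint_vel': array([ 7.34923140e-04,  1.17529389e-03,  4.90078832e-04, -1.28720022e-04,
       -2.82083073e-05,  7.13158291e-04,  7.82435586e-04]), 'joint_torque': array([ 1.06604439e-03, -5.96443355e+01,  1.60802018e+00, -2.81212538e+01,
        1.23307348e-02,  9.13412921e-03,  2.48006552e-05]), 'eef_pos': array([0.29987766, 0.60406102, 0.2303378 ]), 'tool_rot': array([-1.42970400e-04,  2.28342011e-01,  9.73580546e-01, -9.08752104e-04]), 'contact_force': array([-0.00871555, -0.51673794, -0.63218622]), 'torque': array([0.0044452 , 0.00662154, 0.01325962]), 'gripper_width': 1.0035417184123792}
scene {'fx': 396.48706065064994, 'fy': 396.48706065064994, 'cx': 259.26138410909175, 'cy': 190.37511176720167, 'R': array([[-0.99511733, -0.09632546,  0.02151531],
       [-0.07324892,  0.57465487, -0.81511126],
       [ 0.06615209, -0.81270732, -0.57890476]]), 't': array([0.53936431, 0.08844789, 0.93861565])}
side {'fx': 394.09811477167955, 'fy': 394.09811477167955, 'cx': 258.0043534269317, 'cy': 183.39987888144861, 'R': array([[-0.9742914 , -0.22469617, -0.01636735],
       [-0.08600137,  0.43808519, -0.89481011],
       [ 0.2082307 , -0.87039818, -0.44614681]]), 't': array([0.52643451, 0.09198309, 0.87639724])}
```

View pics/scene0.png

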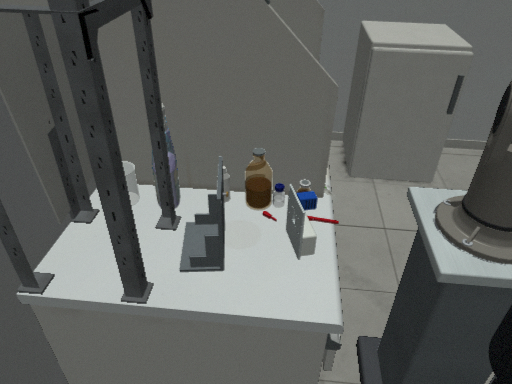

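View pics/side0.png

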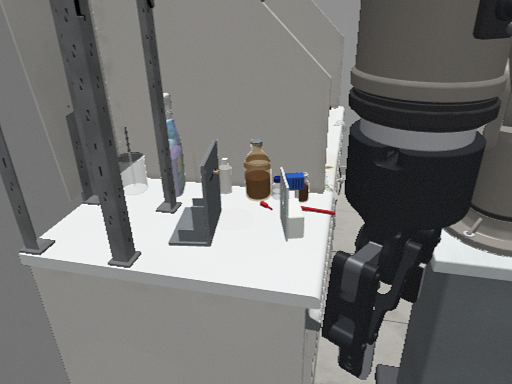

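```bash
cat >h.py <<'E'
import numpy as np
def cloud(p,d,c):
    v,u=np.indices(d.shape); P=np.stack([(u-c['cx'])/c['fx']*d,(v-c['cy'])/c['fy']*d,d],-1)
    return (P-c['t'])@np.asarray(c['R'])
E
python3 - <<'E'
import numpy as np,cv2
from h import cloud
top=np.full((600,800,3),255,np.uint8)
for i,n in enumerate(("scene","side")):
    f=np.load(n+"0.npz"); P=cloud(f['p'],f['d'],f); hsv=cv2.cvtColor(f['p'],cv2.COLOR_RGB2HSV)
    ok=(f['d']>0)&(P[...,2]>.012)&(P[...,2]<.25)&(P[...,0]>.35)&(P[...,0]<1.15)&(abs(P[...,1])<.45)
    blue=ok&(hsv[...,0]>105)&(hsv[...,0]<130)&(hsv[...,1]>150)&(P[...,0]<.75)
    B=P[blue]; print(n,'blue',len(B),B.min(0),B.max(0),np.median(B,0))
    t=blue&(P[...,2]>.125); print('top',t.sum(),P[t].mean(0),P[t].min(0),P[t].max(0))
    # scale 1.25mm/px ; x .4..1.0 -> 0..800 (0.75mm), y -.3...15
    Q=P[ok];C=f['p'][ok]
    a=((Q[:,0]-.4)/.00075).astype(int); b=((.15-Q[:,1])/.00075).astype(int)
    m=(a>=1)&(a<799)&(b>=1)&(b<599)
    for x,y,c in zip(a[m],b[m],C[m]): top[y-1:y+1,x-1:x+1]=c[::-1]
for k in range(0,800,133): cv2.putText(top,f"{.4+k*.00075:.1f}",(k,12),0,.4,(0,0,255))
cv2.imwrite("pics/top.png",top)
s=cv2.imread("pics/side0.png")[130:255,160:345]; cv2.imwrite("pics/crop.png",cv2.resize(s,None,fx=4.3,fy=4.3,interpolation=2))
E
```

```text
scene blue 319 [ 0.41869761 -0.03742894  0.04733113] [0.50752462 0.12131326 0.13360344] [0.4390916  0.11120057 0.12670261]
top 169 [0.43756523 0.10761757 0.13047045] [0.41869761 0.08909823 0.12509013] [0.45757031 0.12131326 0.13360344]
side blue 298 [ 0.41675481 -0.03829414  0.05070839] [0.50505552 0.12372096 0.13384953] [0.43540644 0.11311713 0.12315076]
top 135 [0.43587662 0.10949555 0.13084758] [0.41746555 0.09003347 0.12517273] [0.45439074 0.12372096 0.13384953]
```

View pics/top.png

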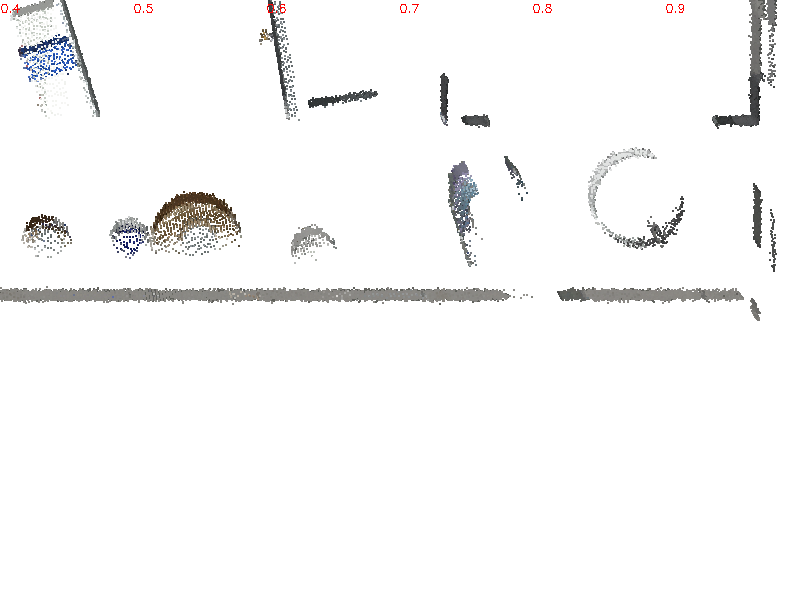

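View pics/crop.png

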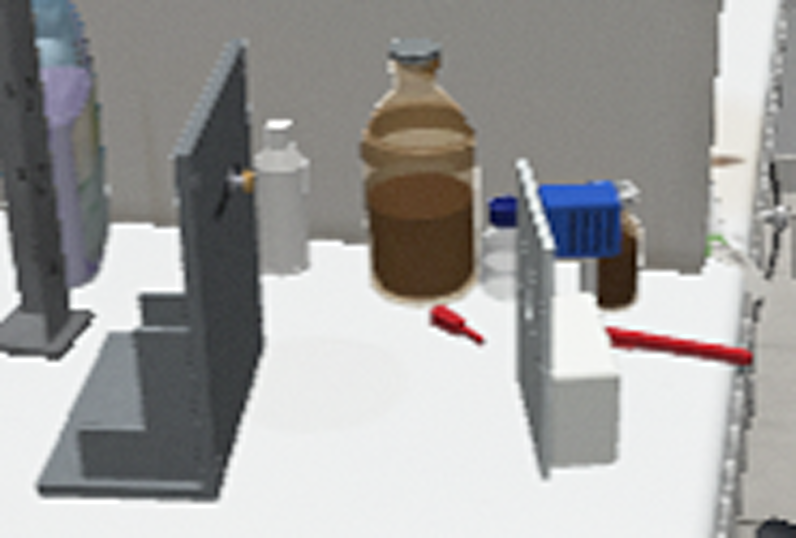

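```bash
python3 - <<'E'
import numpy as np,cv2
from h import cloud
A=[];C=[]
for n in("scene","side"):
    f=np.load(n+"0.npz"); P=cloud(f['p'],f['d'],f); print(n,'cam',-f['R'].T@f['t'])
    ok=f['d']>0; A.append(P[ok]);C.append(f['p'][ok])
rng=np.random.default_rng(0)
def plane(Q,thr=.002):
    best=None
    for _ in range(400):
        s=Q[rng.choice(len(Q),3,False)]; n=np.cross(s[1]-s[0],s[2]-s[0]); l=np.linalg.norm(n)
        if l<1e-6: continue
        n/=l
        if abs(n[2])>.1: continue
        i=abs((Q-s[0])@n)<thr
        if best is None or i.sum()>best.sum(): best=i
    S=Q[best]; m=S.mean(0); n=np.linalg.svd(S-m)[2][2]; n*=np.sign(n[0]); return S,m,n
for k,n in enumerate(("scene","side")):
    P=A[k];x,y,z=P.T
    for name,b in (("plate",(z>.01)&(z<.135)&(x>.43)&(x<.52)&(y>.05)&(y<.26)),("panel",(z>.03)&(z<.195)&(x>.52)&(x<.63)&(y>.05)&(y<.3))):
        Q=P[b]
        if name=="plate": # drop blue grip by colour
            c=C[k][b].astype(int); Q=Q[~((c[:,2]-c[:,0])>40)]
        S,m,nn=plane(Q); t=np.array([-nn[1],nn[0],0]);t/=np.linalg.norm(t); u=(S-m)@t
        print(n,name,len(S),'of',len(Q),'m',m.round(4),'n',nn.round(4),'yaw',np.degrees(np.arctan2(nn[1],nn[0])).round(2),'u',np.percentile(u,[0,1,99,100]).round(4),'z',S[:,2].min().round(4),S[:,2].max().round(4), 'mid',(m+t*(u.min()+u.max())/2).round(4))
    c=C[k].astype(int); br=(x>.56)&(x<.61)&(y>.09)&(y<.27)&(z>.1)&(z<.16)&(c[:,0]-c[:,2]>35)
    print('brass',br.sum(),P[br].min(0).round(4),P[br].max(0).round(4),P[br].mean(0).round(4))
E
```

```text
scene cam [0.48111809 0.76394731 0.60385934]
side cam [0.33831848 0.84080595 0.48192556]
scene plate 765 of 1019 m [0.4578 0.1169 0.0739] n [0.9521 0.3059 0.0021] yaw 17.81 u [-0.0567 -0.0543  0.0443  0.0454] z 0.01 0.1291 mid [0.4596 0.1115 0.0739]
scene panel 445 of 956 m [0.6079 0.2064 0.0897] n [ 0.0609  0.9981 -0.0106] yaw 86.51 u [-0.0218 -0.0211  0.0132  0.0135] z 0.0303 0.1835 mid [0.6121 0.2061 0.0897]
brass 5 [0.5982 0.1202 0.1315] [0.6009 0.1251 0.1355] [0.5995 0.1219 0.1341]
side plate 416 of 705 m [0.454  0.1237 0.0744] n [0.9499 0.3124 0.0023] yaw 18.21 u [-0.0638 -0.062   0.0376  0.0385] z 0.0109 0.1297 mid [0.458  0.1117 0.0744]
side panel 1064 of 1647 m [0.6029 0.1469 0.114 ] n [ 0.9887  0.1501 -0.0033] yaw 8.63 u [-0.0877 -0.0852  0.0622  0.0642] z 0.0306 0.1855 mid [0.6046 0.1353 0.114 ]
brass 9 [0.5962 0.1215 0.1295] [0.5991 0.1269 0.137 ] [0.5976 0.1238 0.1335]
```

```bash
python3 -m crank '[{"az":-9},{"az":-9},{"az":-9},{"az":-9},{"az":-8.4},{"y":-30},{"y":-50,"z":-5},{"y":-50,"z":-5},{"y":-50,"z":-5},{"y":-50,"z":-5},{"y":-50},{"y":-50}]' && python3 -m crank '[{"y":-50,"x":5},{"y":-50,"x":5},{"y":-40,"x":5},{"y":-30,"x":5},{"y":-15,"x":5},{}]'
cat >>h.py <<'E'
from scipy.spatial.transform import Rotation as Rn
def delta(pos,yaw):
    "tool-axis shift (mm, after a turn az) and az (deg) to TCP pos with monitor x at yaw deg, tool x opposite"
    from station import readout
    o=readout.get_obs(); w,x,y,z=o['tool_rot']; R=Rn.from_quat([x,y,z,w]).as_matrix()
    c,s=np.cos(np.radians(yaw)),np.sin(np.radians(yaw)); G=np.array([[-c,-s,0],[-s,c,0],[0,0,-1.]]).T
    print('pos',o['eef_pos'].round(4),'t',round(o['t'],2),'F',o['contact_force'].round(2),'w',round(o['gripper_width'],3))
    print('shift in goal axes',(G.T@(np.array(pos)-o['eef_pos'])*1e3).round(1),'turn',np.degrees(Rn.from_matrix(R.T@G).as_rotvec()).round(2))
E
python3 - <<'E'
from h import *
from station import eyes
import cv2
delta([.4355,.1045,.25],18)
c=eyes.calibration("wrist");p,d=eyes.read_camera("wrist");np.savez("w0.npz",p=p,d=d,**c);cv2.imwrite("pics/w0.png",p[:,:,::-1])
E
```

```text
pos [0.3    0.6041 0.2304] t 0.1 F [ 1.22 -0.05  0.61] w 1.004
shift in goal axes [  25.5 -517.   -19.6] turn [-9.00e-02 -3.00e-02 -4.44e+01]schema error: expected keys jaw, x, y, z, ax, ay, az
```

View pics/w0.png

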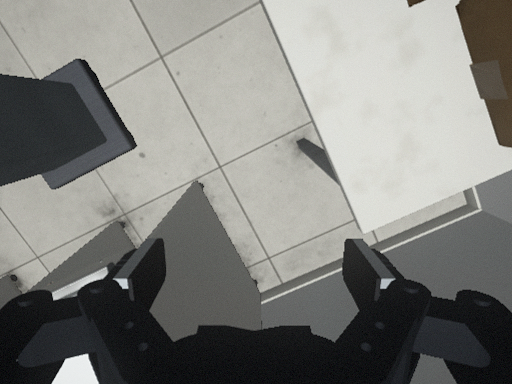

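```bash
python3 -m crank '[{"jaw":100,"x":0,"y":0,"z":0,"ax":0,"ay":0,"az":-9},{"jaw":100,"x":0,"y":0,"z":0,"ax":0,"ay":0,"az":-9},{"jaw":100,"x":0,"y":0,"z":0,"ax":0,"ay":0,"az":-9},{"jaw":100,"x":0,"y":0,"z":0,"ax":0,"ay":0,"az":-9},{"jaw":100,"x":0,"y":0,"z":0,"ax":0,"ay":0,"az":-8.4},{"jaw":100,"x":0,"y":-30,"z":-5,"ax":0,"ay":0,"az":0},{"jaw":100,"x":0,"y":-50,"z":-5,"ax":0,"ay":0,"az":0},{"jaw":100,"x":0,"y":-50,"z":-5,"ax":0,"ay":0,"az":0},{"jaw":100,"x":0,"y":-50,"z":-5,"ax":0,"ay":0,"az":0},{"jaw":100,"x":0,"y":-50,"z":0,"ax":0,"ay":0,"az":0},{"jaw":100,"x":0,"y":-50,"z":0,"ax":0,"ay":0,"az":0},{"jaw":100,"x":0,"y":-50,"z":0,"ax":0,"ay":0,"az":0}]' && python3 -m crank '[{"jaw":100,"x":5,"y":-50,"z":0,"ax":0,"ay":0,"az":0},{"jaw":100,"x":5,"y":-50,"z":0,"ax":0,"ay":0,"az":0},{"jaw":100,"x":5,"y":-40,"z":0,"ax":0,"ay":0,"az":0},{"jaw":100,"x":5,"y":-30,"z":0,"ax":0,"ay":0,"az":0},{"jaw":100,"x":5,"y":-15,"z":0,"ax":0,"ay":0,"az":0},{"jaw":100,"x":0,"y":0,"z":0,"ax":0,"ay":0,"az":0}]'
python3 - <<'E'
from h import *
from station import eyes
import cv2
delta([.4355,.1045,.25],18)
c=eyes.calibration("wrist");p,d=eyes.read_camera("wrist");np.savez("w1.npz",p=p,d=d,**c);cv2.imwrite("pics/w1.png",p[:,:,::-1])
print(-c['R'].T@c['t'],c['R'])
E
```

```text
t: 1.65
eef_pos: [0.4024, 0.289, 0.2512]
tool_rot: [0.0, -0.156, 0.988, -0.0]
contact_force: [0.5, 0.7, -0.0]
gripper_width: 1.0
t: 2.4
eef_pos: [0.4353, 0.1067, 0.2512]
tool_rot: [-0.0, -0.156, 0.988, 0.0]
contact_force: [0.3, -0.4, -0.3]
gripper_width: 1.0
pos [0.4353 0.1067 0.2512] t 2.4 F [ 0.27 -0.38 -0.29] w 1.0
shift in goal axes [ 0.5 -2.2  1.2] turn [ 0.01 -0.01 -0.08]
[0.36958477 0.08481146 0.39449283] [[-3.08158710e-01  9.51334552e-01  8.83084504e-04]
 [ 9.16208433e-01  2.96530400e-01  2.69502928e-01]
 [ 2.56125586e-01  8.38587642e-02 -9.62999165e-01]]
```

View pics/w1.png

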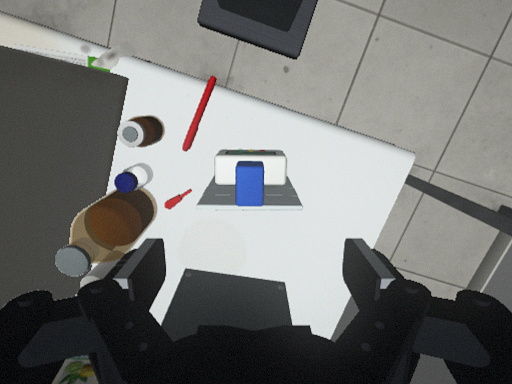

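```bash
python3 - <<'E'
from h import *
import cv2
f=np.load("w1.npz");P=cloud(f['p'],f['d'],f);p=f['p'].astype(int);x,y,z=np.moveaxis(P,-1,0);ok=f['d']>0
b=ok&(p[...,2]-p[...,0]>60)&(z>.12)&(x<.5)&(z<.14)&(y>.05)
def rect(m,n):
    q=P[m]; r=cv2.minAreaRect((q[:,:2]*1000).astype(np.float32)); print(n,m.sum(),[np.round(v,1) for v in r],'z',np.median(q[:,2]).round(4),'mean',q.mean(0).round(4))
rect(b,'blue top')
pl=ok&(z>.122)&(z<.134)&(x>.42)&(x<.5)&(y>.03)&(y<.2)&~(p[...,2]-p[...,0]>20)
rect(pl,'plate top')
pn=ok&(z>.178)&(z<.192)&(x>.56)&(x<.66)&(y>.03)&(y<.25)
rect(pn,'panel top')
# panel face edge: line fit of row boundary: nearest-x points per column
q=P[pn]; 
for nm,m in(('plate',pl),('panel',pn)):
    q=P[m][:,:2]; l=cv2.fitLine(q.astype(np.float32),cv2.DIST_HUBER,0,.001,.001).ravel(); print(nm,'yaw',np.degrees(np.arctan2(-l[0],l[1]))%180,l)
E
```

```text
blue top 1087 [array([435.9, 102.4]), array([37. , 24.6]), np.float64(17.0)] z 0.1326 mean [0.4355 0.1021 0.1326]
plate top 630 [array([441.2, 103.6]), array([39. , 98.9]), np.float64(16.3)] z 0.1285 mean [0.4564 0.1085 0.1279]
panel top 0 [array([0., 0.]), array([0., 0.]), np.float64(0.0)] z nan mean [nan nan nan]
plate yaw 17.132584 [ 0.2945835  -0.9556258   0.45638645  0.10852974]
  return _methods._mean(a, axis=axis, dtype=dtype,
  ret = ret.dtype.type(ret / rcount)
<stdin>:6: RuntimeWarning: Mean of empty slice.
  ret = um.true_divide(
Traceback (most recent call last):
cv2.error: OpenCV(4.12.0) /io/opencv/modules/imgproc/src/linefit.cpp:50: error: (-215:Assertion failed) count > 0 in function 'fitLine2D_wods'
```

```bash
python3 -m crank '[{"jaw":100,"x":0,"y":-2,"z":-45,"ax":0,"ay":0,"az":0},{"jaw":100,"x":0,"y":-1,"z":-45,"ax":0,"ay":0,"az":0},{"jaw":100,"x":0,"y":0,"z":0,"ax":0,"ay":0,"az":0}]'
python3 - <<'E'
from h import *
from station import eyes
import cv2
c=eyes.calibration("wrist");p,d=eyes.read_camera("wrist");np.savez("w2.npz",p=p,d=d,**c)
R,t=c['R'],c['t']
for X in((.597,.12,.131),(.6046,.1353,.184),(.6046,.1353,.131)):
    q=R@np.array(X)+t; print(X,(q[:2]/q[2]*c['fx']+[c['cx'],c['cy']]).round(1),q[2])
cv2.imwrite("pics/w2.png",cv2.resize(p[210:360,150:350,::-1],None,fx=4,fy=4,interpolation=2))
E
```

```text
t: 2.82
eef_pos: [0.4381, 0.1066, 0.3447]
tool_rot: [0.003, -0.158, 0.987, 0.001]
contact_force: [0.5, 0.4, -0.8]
gripper_width: 1.001
(0.597, 0.12, 0.131) [226.7 278.1] 0.40485026711816324
(0.6046, 0.1353, 0.184) [233.3 311.6] 0.3572509361056492
(0.6046, 0.1353, 0.131) [235.8 285.8] 0.4081850372376482
```

View pics/w2.png

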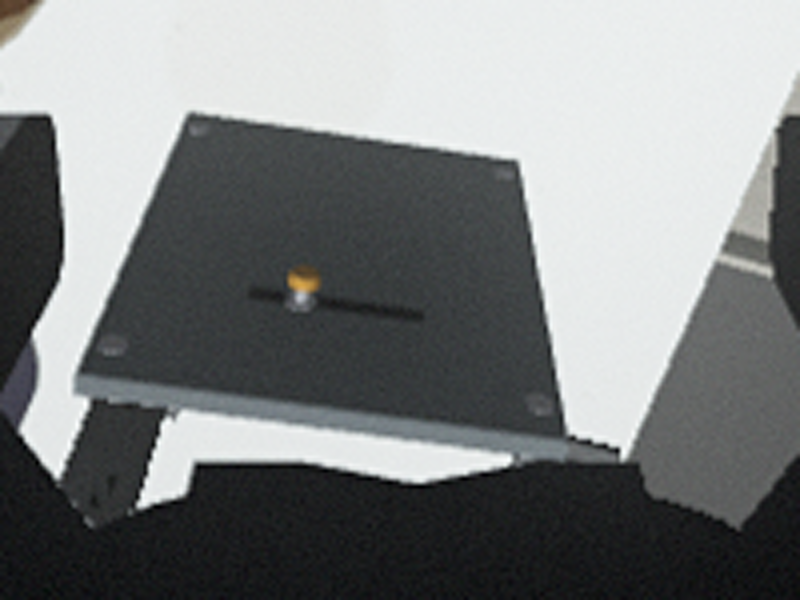

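```bash
python3 - <<'E'
from h import *
import cv2
f=np.load("w2.npz"); K=np.array([[f['fx'],0,f['cx']],[0,f['fy'],f['cy']],[0,0,1.]])
px=lambda a:(np.array(a,float)+.5)/4-.5+[150,210]
obj=np.array([[0,-75,0],[0,75,0],[0,75,184],[0,-75,184.]])/1e3
img=px([[190,113],[518,160],[565,441],[80,377]])
_,rv,tv=cv2.solvePnP(obj,img,K,None,flags=cv2.SOLVEPNP_ITERATIVE)
e=cv2.projectPoints(obj,rv,tv,K,None)[0].reshape(-1,2)-img; print('reproj',e.round(2).tolist())
Rm=cv2.Rodrigues(rv)[0]; Rw=f['R'].T@Rm; ow=f['R'].T@(tv.ravel()-f['t'])
print('mount origin',ow.round(4),'x axis',Rw[:,0].round(4),'yaw',np.degrees(np.arctan2(Rw[1,0],Rw[0,0])))
# assume upright with face plane: intersect rays in mount frame at given x
def atx(p,xm):
    r=Rm.T@np.linalg.inv(K)@np.append(px(p),1); o=-Rm.T@tv.ravel(); s=(xm-o[0])/r[0]; return ((o+s*r)*1e3).round(1)
print('slot ends',atx([250,293],0),atx([423,316],0)); print('head',atx([304,270],-.011),atx([304,281],-.009),'base',atx([300,303],0))
P=cloud(f['p'],f['d'],f); u=[px(a).round().astype(int) for a in([350,220],[200,200],[450,250],[250,350],[300,275],[400,380])]
for a in u: print(a,P[a[1],a[0]].round(4))
x,y,z=np.moveaxis(P,-1,0); m=(f['d']>0)&(z>.02)&(z<.18)&(x>.58)&(x<.63)&(y>.06)&(y<.21)
S=P[m];mm=np.median(S,0); n=np.linalg.svd(S-mm)[2][2];i=abs((S-mm)@n)<.004;S=S[i];mm=S.mean(0);n=np.linalg.svd(S-mm)[2][2];n*=np.sign(n[0])
print('depth plane',len(S),mm.round(4),n.round(4),'yaw',np.degrees(np.arctan2(n[1],n[0])))
E
```

```text
reproj [[0.11, 0.04], [-0.12, -0.06], [0.05, 0.03], [-0.04, -0.03]]
mount origin [ 0.6099  0.1337 -0.0072] x axis [ 0.9869  0.161  -0.0089] yaw 9.268022030101315
slot ends [  0.  -30.4 129.6] [  0.   30.7 129.3]
head [-11.  -13.  128.1] [ -9.  -12.4 131.6] base [  0.  -12.6 131.5]
[237 265] [0.6054 0.1342 0.0749]
[200 260] [0.6141 0.0775 0.0762]
[262 272] [0.599  0.1726 0.0855]
[212 297] [0.6097 0.1071 0.1612]
[225 278] [0.5966 0.1176 0.1325]
[250 305] [0.6013 0.155  0.1678]
depth plane 6282 [0.6058 0.1323 0.114 ] [0.9879 0.1552 0.0019] yaw 8.926834517439598
```

```bash
python3 - <<'E'
from h import *
delta([.4357,.1032,.0985],17.4)
E
```

```text
pos [0.437  0.1061 0.3426] t 2.88 F [ 0.03 -0.49 -0.77] w 1.001
shift in goal axes [  2.1  -2.4 244.1] turn [0.04 0.19 0.74]
```

```bash
python3 -m crank '[{"jaw":100,"x":2,"y":-2.4,"z":40,"ax":0,"ay":0,"az":0.7},{"jaw":100,"x":0,"y":0,"z":50,"ax":0,"ay":0,"az":0},{"jaw":100,"x":0,"y":0,"z":50,"ax":0,"ay":0,"az":0},{"jaw":100,"x":0,"y":0,"z":40,"ax":0,"ay":0,"az":0},{"jaw":100,"x":0,"y":0,"z":20,"ax":0,"ay":0,"az":0},{"jaw":100,"x":0,"y":0,"z":15,"ax":0,"ay":0,"az":0},{"jaw":100,"x":0,"y":0,"z":0,"ax":0,"ay":0,"az":0}]'
python3 - <<'E'
from h import *
delta([.4357,.1032,.0985],17.4)
E
```

```text
t: 3.75
eef_pos: [0.4333, 0.1016, 0.1244]
tool_rot: [-0.002, -0.151, 0.989, -0.0]
contact_force: [0.5, -0.2, -0.3]
gripper_width: 1.002
pos [0.4333 0.1016 0.1244] t 3.75 F [ 0.53 -0.25 -0.32] w 1.002
shift in goal axes [-2.7  0.8 25.9] turn [-0.01 -0.26 -0.02]
```

```bash
python3 -m crank '[{"jaw":100,"x":0,"y":0,"z":12,"ax":0,"ay":0,"az":0},{"jaw":100,"x":0,"y":0,"z":12,"ax":0,"ay":0,"az":0},{"jaw":100,"x":0,"y":0,"z":0,"ax":0,"ay":0,"az":0},{"jaw":100,"x":0,"y":0,"z":0,"ax":0,"ay":0,"az":0}]'
python3 - <<'E'
from h import *
delta([.4357,.1032,.0985],17.4)
E
```

```text
t: 4.25
eef_pos: [0.4354, 0.1014, 0.1024]
tool_rot: [0.0, -0.15, 0.989, 0.0]
contact_force: [-0.4, 0.1, -0.2]
gripper_width: 1.0
pos [0.4354 0.1014 0.1024] t 4.25 F [-0.39  0.09 -0.22] w 1.0
shift in goal axes [-0.9  1.6  3.9] turn [ 0.    0.01 -0.11]
```

```bash
python3 -m crank '[{"jaw":100,"x":-0.9,"y":1.5,"z":3.5,"ax":0,"ay":0,"az":0},{"jaw":60,"x":0,"y":0,"z":0,"ax":0,"ay":0,"az":0},{"jaw":45,"x":0,"y":0,"z":0,"ax":0,"ay":0,"az":0},{"jaw":35,"x":0,"y":0,"z":0,"ax":0,"ay":0,"az":0},{"jaw":20,"x":0,"y":0,"z":0,"ax":0,"ay":0,"az":0},{"jaw":20,"x":0,"y":0,"z":0,"ax":0,"ay":0,"az":0},{"jaw":20,"x":0,"y":0,"z":0,"ax":0,"ay":0,"az":0},{"jaw":20,"x":0,"y":0,"z":0,"ax":0,"ay":0,"az":0}]' 70
python3 -m crank '[{"jaw":20,"x":0,"y":0,"z":0,"ax":0,"ay":0,"az":0},{"jaw":20,"x":0,"y":0,"z":0,"ax":0,"ay":0,"az":0}]'
python3 - <<'E'
from h import *
delta([.4357,.1032,.0985],17.4)
E
```

```text
t: 5.25
eef_pos: [0.4358, 0.1029, 0.099]
tool_rot: [0.0, -0.15, 0.989, 0.0]
contact_force: [0.2, -2.0, 3.9]
gripper_width: 0.292
t: 5.5
eef_pos: [0.4359, 0.103, 0.099]
tool_rot: [0.0, -0.15, 0.989, -0.0]
contact_force: [-0.5, -1.5, 5.6]
gripper_width: 0.297
pos [0.4359 0.103  0.099 ] t 5.5 F [-0.5  -1.46  5.57] w 0.297
shift in goal axes [0.1 0.3 0.5] turn [-0.    0.02 -0.11]
```

```bash
python3 -m crank '[{"jaw":20,"x":0,"y":0,"z":-5,"ax":0,"ay":0,"az":0},{"jaw":20,"x":0,"y":0,"z":-15,"ax":0,"ay":0,"az":0},{"jaw":20,"x":0,"y":0,"z":-20,"ax":0,"ay":0,"az":0},{"jaw":20,"x":0,"y":0,"z":-20,"ax":0,"ay":0,"az":2},{"jaw":20,"x":0,"y":0,"z":0,"ax":0,"ay":0,"az":3},{"jaw":20,"x":0,"y":0,"z":0,"ax":0,"ay":0,"az":3},{"jaw":20,"x":0,"y":0,"z":0,"ax":0,"ay":0,"az":0.5},{"jaw":20,"x":0,"y":0,"z":0,"ax":0,"ay":0,"az":0}]'
python3 - <<'E'
from h import *
delta([.5433,.1116,.159],8.9)
E
```

```text
t: 6.5
eef_pos: [0.4353, 0.1031, 0.1586]
tool_rot: [-0.0, -0.077, 0.997, -0.0]
contact_force: [-0.3, 0.2, -2.7]
gripper_width: 0.292
pos [0.4353 0.1031 0.1586] t 6.5 F [-0.3   0.2  -2.66] w 0.292
shift in goal axes [-108.    -8.3   -0.4] turn [-0.   -0.04 -0.04]
```

```bash
python3 -m crank '[{"jaw":20,"x":-10,"y":-2,"z":0,"ax":0,"ay":0,"az":0},{"jaw":20,"x":-20,"y":-2,"z":0,"ax":0,"ay":0,"az":0},{"jaw":20,"x":-20,"y":-2,"z":0,"ax":0,"ay":0,"az":0},{"jaw":20,"x":-20,"y":-2,"z":0,"ax":0,"ay":0,"az":0},{"jaw":20,"x":-20,"y":0,"z":0,"ax":0,"ay":0,"az":0},{"jaw":20,"x":-10,"y":0,"z":0,"ax":0,"ay":0,"az":0},{"jaw":20,"x":-8,"y":0,"z":0,"ax":0,"ay":0,"az":0},{"jaw":20,"x":0,"y":0,"z":0,"ax":0,"ay":0,"az":0},{"jaw":20,"x":0,"y":0,"z":0,"ax":0,"ay":0,"az":0}]'
python3 - <<'E'
from h import *
from station import eyes
import cv2
delta([.5433,.1116,.159],8.9)
ims=[]
for n in("scene","side"):
    p,d=eyes.read_camera(n);np.savez(n+"1.npz",p=p,d=d,**eyes.calibration(n)); ims.append(cv2.resize(p[110:240,190:300,::-1],None,fx=3.6,fy=3.6,interpolation=2))
cv2.imwrite("pics/appr.png",np.hstack(ims))
E
```

```text
t: 7.62
eef_pos: [0.543, 0.1115, 0.1587]
tool_rot: [-0.0, -0.077, 0.997, -0.0]
contact_force: [-0.8, -0.8, -2.2]
gripper_width: 0.291
pos [0.543  0.1115 0.1587] t 7.62 F [-0.81 -0.81 -2.16] w 0.291
shift in goal axes [-0.3  0.  -0.3] turn [ 0.   -0.04 -0.1 ]
```

View pics/appr.png

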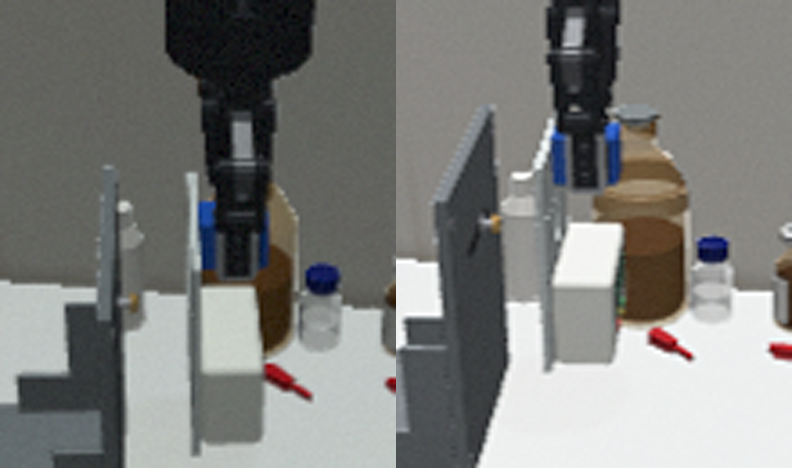

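```bash
python3 - <<'E'
from h import *
c,s=np.cos(np.radians(8.9)),np.sin(np.radians(8.9)); R=np.array([[c,s,0],[-s,c,0],[0,0,1]])
for n in("scene","side"):
    f=np.load(n+"1.npz"); P=cloud(f['p'],f['d'],f)[f['d']>0]; M=(P-[.6055,.1345,0])@R.T*1e3; x,y,z=M.T
    for nm,lo,hi,zz in(('panel',-5,12,(90,180)),('plate',-50,-36,(125,188))):
        b=(x>lo)&(x<hi)&(y>-90)&(y<90)&(z>zz[0])&(z<zz[1]); Q=M[b]
        print(n,nm,b.sum(),'y',np.percentile(Q[:,1],[0,1,50,90,99,100]).round(1),'x',np.percentile(Q[:,0],[2,50,98]).round(1),'z',np.percentile(Q[:,2],[99,100]).round(1))
        e=Q[Q[:,1]>np.percentile(Q[:,1],97)-3]; print('  +y edge x',e[:,0].min().round(1),e[:,0].max().round(1),'y med',np.median(e[:,1]).round(1))
E
```

```text
scene panel 285 y [-73.9 -68.8  72.4  74.5  75.6  75.7] x [-1.2  1.7  8.6] z [179.5 179.7]
  +y edge x 0.5 8.3 y med 73.6
scene plate 186 y [-59.9 -58.5  19.8  37.9  39.   39.2] x [-48.6 -41.8 -39.8] z [187.9 187.9]
  +y edge x -43.7 -39.8 y med 37.3
side panel 726 y [-75.5 -71.5  29.8  73.5  75.7  76.3] x [-1.5 -0.8  6.3] z [179.3 179.9]
  +y edge x -1.4 6.9 y med 73.4
side plate 222 y [-53.4 -51.5  19.3  37.6  39.4  40. ] x [-49.6 -46.  -41.5] z [187.9 188. ]
  +y edge x -46.2 -41.1 y med 37.3
```

```bash
python3 -m crank '[{"jaw":20,"x":-6,"y":-0.6,"z":-0.3,"ax":0,"ay":0,"az":0},{"jaw":20,"x":-8,"y":0,"z":0,"ax":0,"ay":0,"az":0},{"jaw":20,"x":-5,"y":0,"z":0,"ax":0,"ay":0,"az":0},{"jaw":20,"x":-3,"y":0,"z":0,"ax":0,"ay":0,"az":0},{"jaw":20,"x":-2,"y":0,"z":0,"ax":0,"ay":0,"az":0},{"jaw":20,"x":0,"y":0,"z":0,"ax":0,"ay":0,"az":0}]'
python3 -m crank '[{"jaw":20,"x":-1,"y":0,"z":0,"ax":0,"ay":0,"az":0},{"jaw":20,"x":-1,"y":0,"z":0,"ax":0,"ay":0,"az":0},{"jaw":20,"x":-1,"y":0,"z":0,"ax":0,"ay":0,"az":0},{"jaw":20,"x":0,"y":0,"z":0,"ax":0,"ay":0,"az":0}]'
python3 -m crank '[{"jaw":20,"x":-1,"y":0,"z":0,"ax":0,"ay":0,"az":0},{"jaw":20,"x":-1,"y":0,"z":0,"ax":0,"ay":0,"az":0},{"jaw":20,"x":0,"y":0,"z":0,"ax":0,"ay":0,"az":0}]'
python3 - <<'E'
from h import *
delta([.6075-.988*.025,.1217-.155*.025,.159],8.9)
E
```

```text
t: 8.48
eef_pos: [0.5674, 0.1147, 0.159]
tool_rot: [-0.0, -0.077, 0.997, -0.0]
contact_force: [-0.3, -0.5, -2.4]
gripper_width: 0.294
t: 8.98
eef_pos: [0.5705, 0.1152, 0.1591]
tool_rot: [0.0, -0.077, 0.997, 0.0]
contact_force: [-0.3, -0.3, -2.4]
gripper_width: 0.293
t: 9.35
eef_pos: [0.5725, 0.1155, 0.1591]
tool_rot: [0.0, -0.077, 0.997, 0.0]
contact_force: [0.8, -0.8, -2.4]
gripper_width: 0.292
pos [0.5725 0.1155 0.1591] t 9.35 F [ 0.83 -0.85 -2.41] w 0.292
shift in goal axes [-10.6   0.7   0.1] turn [ 0.   0.  -0.1]
```

```bash
for i in 1; do python3 -m crank '[{"jaw":20,"x":-1,"y":0,"z":0,"ax":0,"ay":0,"az":0},{"jaw":20,"x":-1,"y":0,"z":0,"ax":0,"ay":0,"az":0},{"jaw":20,"x":0,"y":0,"z":0,"ax":0,"ay":0,"az":0}]'; done
python3 -m crank '[{"jaw":20,"x":-1,"y":0,"z":0,"ax":0,"ay":0,"az":0},{"jaw":20,"x":0,"y":0,"z":0,"ax":0,"ay":0,"az":0}]'
```

```text
t: 9.72
eef_pos: [0.5745, 0.1158, 0.1591]
tool_rot: [0.0, -0.077, 0.997, 0.0]
contact_force: [-0.5, -0.7, -2.1]
gripper_width: 0.294
t: 9.98
eef_pos: [0.5754, 0.1159, 0.1591]
tool_rot: [0.0, -0.077, 0.997, 0.0]
contact_force: [0.8, 0.0, -2.0]
gripper_width: 0.297
```

D ≈ 7.6 mm, still no contact: past the nominal block distance.

```bash
python3 -m crank '[{"jaw":20,"x":-1,"y":0,"z":0,"ax":0,"ay":0,"az":0},{"jaw":20,"x":-1,"y":0,"z":0,"ax":0,"ay":0,"az":0},{"jaw":20,"x":0,"y":0,"z":0,"ax":0,"ay":0,"az":0}]'
python3 -m crank '[{"jaw":20,"x":-1,"y":0,"z":0,"ax":0,"ay":0,"az":0},{"jaw":20,"x":-1,"y":0,"z":0,"ax":0,"ay":0,"az":0},{"jaw":20,"x":0,"y":0,"z":0,"ax":0,"ay":0,"az":0}]'
```

```text
t: 10.35
eef_pos: [0.5774, 0.1163, 0.1591]
tool_rot: [0.0, -0.077, 0.997, 0.0]
contact_force: [0.3, 0.0, -1.6]
gripper_width: 0.296
t: 10.72
eef_pos: [0.5794, 0.1166, 0.1591]
tool_rot: [0.0, -0.077, 0.997, 0.0]
contact_force: [0.0, -0.0, -2.1]
gripper_width: 0.294
```

```bash
python3 -m crank '[{"jaw":20,"x":-1,"y":0,"z":0,"ax":0,"ay":0,"az":0},{"jaw":20,"x":-0.5,"y":0,"z":0,"ax":0,"ay":0,"az":0},{"jaw":20,"x":0,"y":0,"z":0,"ax":0,"ay":0,"az":0}]'
```

```text
t: 11.1
eef_pos: [0.5808, 0.1168, 0.1591]
tool_rot: [0.0, -0.077, 0.997, 0.0]
contact_force: [-0.5, 0.5, -1.4]
gripper_width: 0.297
```

```bash
python3 -m crank '[{"jaw":20,"x":-0.7,"y":0,"z":0,"ax":0,"ay":0,"az":0},{"jaw":20,"x":0,"y":0,"z":0,"ax":0,"ay":0,"az":0}]'
python3 -m crank '[{"jaw":20,"x":-0.7,"y":0,"z":0,"ax":0,"ay":0,"az":0},{"jaw":20,"x":0,"y":0,"z":0,"ax":0,"ay":0,"az":0}]'
```

```text
t: 11.35
eef_pos: [0.5815, 0.1169, 0.1591]
tool_rot: [0.0, -0.077, 0.997, 0.0]
contact_force: [0.4, -0.1, -2.5]
gripper_width: 0.293
t: 11.6
eef_pos: [0.5822, 0.117, 0.1591]
tool_rot: [0.0, -0.077, 0.997, 0.0]
contact_force: [0.2, 0.0, -2.2]
gripper_width: 0.293
```

```bash
python3 -m crank '[{"jaw":20,"x":-0.6,"y":0,"z":0,"ax":0,"ay":0,"az":0},{"jaw":20,"x":0,"y":0,"z":0,"ax":0,"ay":0,"az":0}]'
```

```text
t: 11.85
eef_pos: [0.5828, 0.1171, 0.1591]
tool_rot: [-0.0, -0.077, 0.997, -0.0]
contact_force: [-0.8, -0.1, -1.3]
gripper_width: 0.294
```

```bash
python3 -m crank '[{"jaw":20,"x":-0.6,"y":0,"z":0,"ax":0,"ay":0,"az":0},{"jaw":20,"x":0,"y":0,"z":0,"ax":0,"ay":0,"az":0}]'
```

```text
t: 12.1
eef_pos: [0.5829, 0.1171, 0.1589]
tool_rot: [-0.001, -0.077, 0.997, -0.0]
contact_force: [-1.6, -0.2, -1.8]
gripper_width: 0.296
```

```bash
python3 -m crank '[{"jaw":20,"x":-0.6,"y":0,"z":0,"ax":0,"ay":0,"az":0},{"jaw":20,"x":0,"y":0,"z":0,"ax":0,"ay":0,"az":0}]'
```

```text
t: 12.35
eef_pos: [0.5829, 0.1171, 0.1588]
tool_rot: [-0.001, -0.077, 0.997, -0.0]
contact_force: [-5.4, -0.9, -0.3]
gripper_width: 0.298
```

```bash
python3 -m crank '[{"jaw":20,"x":-0.6,"y":0,"z":0,"ax":0,"ay":0,"az":0},{"jaw":20,"x":0,"y":0,"z":0,"ax":0,"ay":0,"az":0}]'
```

```text
t: 12.6
eef_pos: [0.5829, 0.1172, 0.1586]
tool_rot: [-0.002, -0.077, 0.997, -0.0]
contact_force: [-7.3, -1.8, 0.5]
gripper_width: 0.291
```

```bash
python3 -m crank '[{"jaw":20,"x":0.8,"y":0,"z":0,"ax":0,"ay":0,"az":0},{"jaw":20,"x":0,"y":0,"z":1.5,"ax":0,"ay":0,"az":0},{"jaw":20,"x":0,"y":0,"z":1.5,"ax":0,"ay":0,"az":0},{"jaw":20,"x":0,"y":0,"z":1.5,"ax":0,"ay":0,"az":0},{"jaw":20,"x":0,"y":0,"z":0,"ax":0,"ay":0,"az":0}]'
```

```text
t: 13.22
eef_pos: [0.5829, 0.1172, 0.1542]
tool_rot: [-0.001, -0.077, 0.997, -0.0]
contact_force: [-4.9, -0.2, -1.2]
gripper_width: 0.29
```

```bash
python3 -m crank '[{"jaw":20,"x":0,"y":0,"z":1,"ax":0,"ay":0,"az":0},{"jaw":20,"x":0,"y":0,"z":1,"ax":0,"ay":0,"az":0},{"jaw":20,"x":0,"y":0,"z":0,"ax":0,"ay":0,"az":0}]'
```

```text
t: 13.6
eef_pos: [0.5829, 0.1173, 0.1522]
tool_rot: [-0.001, -0.077, 0.997, -0.0]
contact_force: [-5.2, -0.8, -1.5]
gripper_width: 0.293
```

```bash
python3 -m crank '[{"jaw":20,"x":0,"y":0,"z":1,"ax":0,"ay":0,"az":0},{"jaw":20,"x":0,"y":0,"z":1,"ax":0,"ay":0,"az":0},{"jaw":20,"x":0,"y":0,"z":0,"ax":0,"ay":0,"az":0}]'
```

```text
t: 13.98
eef_pos: [0.5829, 0.1172, 0.1502]
tool_rot: [-0.001, -0.077, 0.997, -0.0]
contact_force: [-5.7, -0.4, -0.3]
gripper_width: 0.297
```

```bash
python3 -m crank '[{"jaw":20,"x":0,"y":0,"z":1,"ax":0,"ay":0,"az":0},{"jaw":20,"x":0,"y":0,"z":1,"ax":0,"ay":0,"az":0},{"jaw":20,"x":0,"y":0,"z":0,"ax":0,"ay":0,"az":0}]'
```

```text
t: 14.35
eef_pos: [0.5829, 0.1173, 0.1483]
tool_rot: [-0.001, -0.077, 0.997, -0.0]
contact_force: [-5.1, -0.9, -0.9]
gripper_width: 0.294
```

```bash
python3 -m crank '[{"jaw":20,"x":0,"y":0,"z":1,"ax":0,"ay":0,"az":0},{"jaw":20,"x":0,"y":0,"z":1,"ax":0,"ay":0,"az":0},{"jaw":20,"x":0,"y":0,"z":0,"ax":0,"ay":0,"az":0}]'
```

```text
t: 14.72
eef_pos: [0.5829, 0.1172, 0.1463]
tool_rot: [-0.001, -0.077, 0.997, -0.0]
contact_force: [-4.5, -1.4, -0.5]
gripper_width: 0.294
```

```bash
python3 -m crank '[{"jaw":20,"x":0,"y":0,"z":1,"ax":0,"ay":0,"az":0},{"jaw":20,"x":0,"y":0,"z":1,"ax":0,"ay":0,"az":0},{"jaw":20,"x":0,"y":0,"z":0,"ax":0,"ay":0,"az":0}]'
```

```text
t: 15.1
eef_pos: [0.5829, 0.1173, 0.1443]
tool_rot: [-0.001, -0.077, 0.997, -0.0]
contact_force: [-4.6, -0.2, -0.7]
gripper_width: 0.296
```

```bash
python3 -m crank '[{"jaw":20,"x":0,"y":0,"z":1,"ax":0,"ay":0,"az":0},{"jaw":20,"x":0,"y":0,"z":1,"ax":0,"ay":0,"az":0},{"jaw":20,"x":0,"y":0,"z":1,"ax":0,"ay":0,"az":0},{"jaw":20,"x":0,"y":0,"z":0,"ax":0,"ay":0,"az":0}]'
```

```text
t: 15.6
eef_pos: [0.5829, 0.1173, 0.1412]
tool_rot: [-0.001, -0.077, 0.997, -0.0]
contact_force: [-5.0, -0.7, -0.8]
gripper_width: 0.291
```

```bash
python3 -m crank '[{"jaw":20,"x":0,"y":0,"z":0.6,"ax":0,"ay":0,"az":0},{"jaw":20,"x":0,"y":0,"z":0.6,"ax":0,"ay":0,"az":0},{"jaw":20,"x":0,"y":0,"z":0,"ax":0,"ay":0,"az":0}]'
```

```text
t: 15.98
eef_pos: [0.5829, 0.1172, 0.1401]
tool_rot: [-0.001, -0.077, 0.997, -0.0]
contact_force: [-5.0, -1.1, -0.7]
gripper_width: 0.295
```

```bash
python3 -m crank '[{"jaw":20,"x":0,"y":0,"z":0.6,"ax":0,"ay":0,"az":0},{"jaw":20,"x":0,"y":0,"z":0,"ax":0,"ay":0,"az":0}]'
```

```text
t: 16.23
eef_pos: [0.5829, 0.1172, 0.1395]
tool_rot: [-0.001, -0.077, 0.997, -0.0]
contact_force: [-6.0, -0.5, -0.9]
gripper_width: 0.297
```

```bash
python3 -m crank '[{"jaw":20,"x":0,"y":0,"z":0.5,"ax":0,"ay":0,"az":0},{"jaw":20,"x":0,"y":0,"z":0,"ax":0,"ay":0,"az":0}]'
```

```text
t: 16.48
eef_pos: [0.5829, 0.1172, 0.139]
tool_rot: [-0.001, -0.077, 0.997, -0.0]
contact_force: [-5.3, -0.6, -0.4]
gripper_width: 0.293
```

```bash
python3 -m crank '[{"jaw":20,"x":0,"y":0,"z":0.5,"ax":0,"ay":0,"az":0},{"jaw":20,"x":0,"y":0,"z":0,"ax":0,"ay":0,"az":0}]'
```

```text
t: 16.73
eef_pos: [0.5829, 0.1172, 0.1388]
tool_rot: [-0.001, -0.077, 0.997, -0.0]
contact_force: [-6.6, -0.7, 1.0]
gripper_width: 0.289
```

```bash
python3 -m crank '[{"jaw":20,"x":0,"y":0,"z":0.5,"ax":0,"ay":0,"az":0},{"jaw":20,"x":0,"y":0,"z":0,"ax":0,"ay":0,"az":0}]'
```

```text
t: 16.98
eef_pos: [0.5829, 0.1173, 0.1386]
tool_rot: [-0.001, -0.077, 0.997, 0.0]
contact_force: [-7.7, -1.3, 4.6]
gripper_width: 0.296
```

```bash
python3 -m crank '[{"jaw":20,"x":0,"y":0,"z":0.4,"ax":0,"ay":0,"az":0},{"jaw":20,"x":0,"y":0,"z":0,"ax":0,"ay":0,"az":0}]'
```

```text
t: 17.23
eef_pos: [0.5829, 0.1173, 0.1385]
tool_rot: [-0.001, -0.077, 0.997, 0.0]
contact_force: [-9.2, -1.6, 7.4]
gripper_width: 0.295
```

```bash
python3 -m crank '[{"jaw":20,"x":1.2,"y":0,"z":-0.7,"ax":0,"ay":0,"az":0},{"jaw":20,"x":0,"y":0,"z":0,"ax":0,"ay":0,"az":0}]'; python3 -m crank '[{"jaw":36,"x":0,"y":0,"z":0,"ax":0,"ay":0,"az":0},{"jaw":45,"x":0,"y":0,"z":0,"ax":0,"ay":0,"az":0},{"jaw":60,"x":0,"y":0,"z":0,"ax":0,"ay":0,"az":0},{"jaw":70,"x":0,"y":0,"z":0,"ax":0,"ay":0,"az":0},{"jaw":70,"x":0,"y":0,"z":0,"ax":0,"ay":0,"az":0}]'
python3 - <<'E'
from station import eyes
import cv2,numpy as np
ims=[]
for n in("scene","side"):
    p,d=eyes.read_camera(n); ims.append(cv2.resize(p[110:240,190:300,::-1],None,fx=3.6,fy=3.6,interpolation=2))
cv2.imwrite("pics/rel.png",np.hstack(ims))
E
```

```text
t: 17.48
eef_pos: [0.5829, 0.1172, 0.1388]
tool_rot: [0.0, -0.077, 0.997, 0.0]
contact_force: [-2.9, -0.2, 1.1]
gripper_width: 0.297
t: 18.1
eef_pos: [0.5826, 0.1171, 0.1386]
tool_rot: [0.0, -0.077, 0.997, 0.0]
contact_force: [0.4, 0.5, -0.0]
gripper_width: 0.703
```

View pics/rel.png

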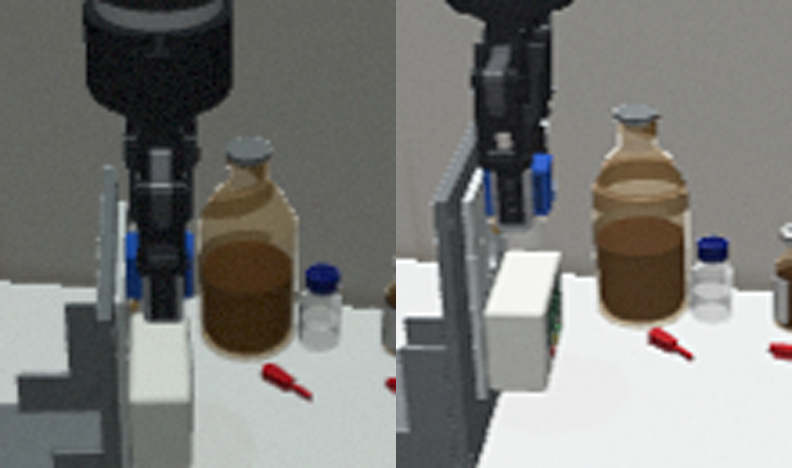

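The monitor hangs against the panel (about columns 120–190 in the left view) and the fingers are open and clear. I'll move straight up.

```bash
python3 -m crank '[{"jaw":70,"x":0,"y":0,"z":-5,"ax":0,"ay":0,"az":0},{"jaw":70,"x":0,"y":0,"z":-10,"ax":0,"ay":0,"az":0},{"jaw":70,"x":0,"y":0,"z":-20,"ax":0,"ay":0,"az":0},{"jaw":70,"x":0,"y":0,"z":-25,"ax":0,"ay":0,"az":0},{"jaw":70,"x":0,"y":0,"z":-30,"ax":0,"ay":0,"az":0},{"jaw":70,"x":0,"y":0,"z":-30,"ax":0,"ay":0,"az":0},{"jaw":70,"x":0,"y":0,"z":-15,"ax":0,"ay":0,"az":0},{"jaw":70,"x":0,"y":0,"z":0,"ax":0,"ay":0,"az":0},{"jaw":70,"x":0,"y":0,"z":0,"ax":0,"ay":0,"az":0}]'
python3 - <<'E'
from h import *
from station import eyes
import cv2
c,s=np.cos(np.radians(8.9)),np.sin(np.radians(8.9)); R=np.array([[c,s,0],[-s,c,0],[0,0,1]])
ims=[]
for n in("scene","side"):
    p,d=eyes.read_camera(n);f=eyes.calibration(n); ims.append(cv2.resize(p[110:240,190:340,::-1],None,fx=2.6,fy=2.6,interpolation=2))
    P=cloud(p,d,f);q=p.astype(int); b=(d>0)&(q[...,2]-q[...,0]>60); M=(P[b]-[.6055,.1345,0])@R.T*1e3
    M=M[(abs(M[:,0]+25)<35)&(M[:,2]>100)]; print(n,len(M),'grip top z',np.percentile(M[:,2],98).round(1),'x',M[:,0].min().round(1),M[:,0].max().round(1),'y',M[:,1].min().round(1),M[:,1].max().round(1))
cv2.imwrite("pics/end.png",np.hstack(ims))
E
```

```text
t: 19.32
eef_pos: [0.5819, 0.117, 0.2724]
tool_rot: [-0.001, -0.077, 0.997, -0.0]
contact_force: [0.3, 0.1, -0.1]
gripper_width: 0.7
scene 245 grip top z 172.5 x -41.3 -5.4 y -26.4 2.6
side 237 grip top z 172.7 x -43.4 -4.1 y -22.6 3.1
```

View pics/end.png

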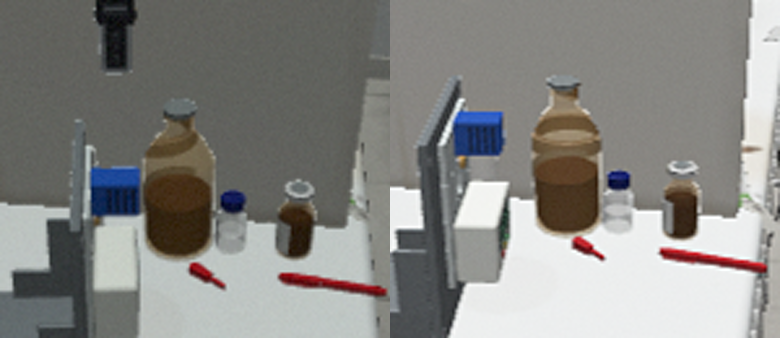

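```bash
python3 -c "
from station import ticket
print(ticket.hand_in())"
```

```text
the job is handed in; nothing more can be done
None
```

The monitor is hanging on the mount with the stud home at the top of the slot, and I handed the job in. The arm's clock was about 19.4 s.

- **Finding the stud:** The wrist camera showed it about 12.7 mm to one side of the slot's middle (mount y = -12.7 mm). I moved in slowly over it and felt no contact until the back plate met the panel, so no sideways searching was needed.
- **Hanging:** I kept the back lightly against the panel and slid it down about 20 mm. It stopped on the stud with an upward push of about 7 N. The highest force I read against the mount, taken only at the end of each move, was about 12 N. I eased off before opening the fingers and lifted straight up.
- **Last checks:** The top of the grip block was at 172.6 mm, against 172 mm expected when fully home. The last pictures show the plate against the panel with the brass head in front of the slot. The wrist force was back to about zero with the gripper clear.
- **Bystanders:** The two vials and the amber bottle look undisturbed and standing. The white bottle is hidden behind the mount in the last pictures, but I did not go near it.
- **Checks that disagreed:** None failed. The two fixed cameras put the monitor about 1 mm to one side of where the wrist-camera stud measurement did, within the hole's clearance.

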